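Clip a stone coupon into the carving fixture

TASK

Load the grey-green stone coupon into the carving fixture: with one fingertip press the red thumb plate down so that the spring clip's steel nose lifts, and while you hold it down push the coupon along its channel with the other fingertip, under the nose, until it butts against the blue end stop. Then let the thumb plate up so that the clip shuts on top of the coupon, and come away. Only push the coupon, never pick it up, and leave everything else, including the red-brown spare coupon, where it is.

Things in the scene. Friction and masses are not known exactly. Their poses are not given: they have to be found in the camera images.
- fixture: Fixed plywood board, 270 x 240 x 18 mm, carrying the channel, the clip and the stop. Origin at table height below the channel's centre line; x along the channel in the pushing direction (away from the robot, yawed up to 0.35 rad), y to the left, z up. All fixture x, y below are in this frame.
- bed (a point): Point on the channel's steel floor, 24 mm above the table at fixture x = y = 0. The channel runs from fixture x = -130 to +100 mm, 44 mm wide between rails 4 mm high and 6 mm wide; open above and at its near end. Axes as the fixture's.
- hinge (a point): Point on the clip's hinge shaft (8 mm thick, along the channel), fixture y = +33 mm, 40 mm above the table. The shaft runs from fixture x = -112 to +53 mm in three lugs 44 mm high at x = -112, +20 and +53 mm.
- clip (a joint): Angle of the spring clip: 0 = shut (nose 6 mm above the bed, the 14 mm coupon cannot pass), grows as the thumb plate is pressed, 0.55 = fully pressed, at a hard stop (nose 20 mm above the bed). The coupon passes above about 0.36; shut on the coupon it reads about 0.31. Sprung: 3 N at the plate's middle starts it, about 8 N holds it fully down.
- thumb_plate (a point): Red plate of the clip, left of the channel, 117 mm along it (fixture x = -105 to +12 mm), 32 mm across. Origin on its top face, mid-way across, at fixture x = 0. Shut: origin at fixture y = +63 mm, 47 mm above the table, the plate sloping up to the left by 0.55 rad. Fully pressed: level, y = +62 mm, 30 mm above the table (6 above the bed, 8 below the coupon's top).
- clip_nose (a point): Steel nose of the clip, 14 mm along the channel, that presses on the coupon. It moves with the clip. Origin at its rounded tip's axis (radius 4 mm), at fixture x = +38, y = +8 mm when shut; it covers fixture x = 31 to 45 mm.
- coupon: The grey-green stone coupon to load: a loose block 60 mm along x, 40 mm along y, 14 mm thick, about 90 g. It lies in the near part of the channel, its front short of the clip's nose. Origin at the centre of its underside; its x points along the channel, towards the stop.
- coupon_front (a point): Centre of the coupon's front face (towards the stop), half-way up; axes as the coupon's.
- coupon_rear (a point): Centre of the coupon's rear face (the one to push), half-way up; axes as the coupon's.
- stop_face (a point): Centre of the near face of the blue end stop (44 mm wide, 12 mm high) that the coupon must butt against, 7 mm above the bed. It does not move in a run, but its place along the channel differs between runs. Axes as the fixture's.
- spare_coupon: Bystander: red-brown stone coupon, 60 x 40 x 14 mm, lying on the fixture's board to the right of the channel; origin at the centre of its underside.
- sanding_block: Bystander: cork block 50 x 30 x 25 mm on the board to the right of the channel; origin at the centre of its underside.
- mallet: Bystander: hammer lying on the table to the left.
- screwdriver: Bystander: screwdriver with a green handle lying on the table to the right.
- squeeze_bottle: Bystander: white bottle, 50 mm across, 120 mm high, standing on the table to the left.
- rubbing_stone: Bystander: terracotta block 160 x 70 x 50 mm on the table to the right.
- stone_baluster: Bystander: turned grey-green stone baluster, 72 mm across, 145 mm high, far left.
There are look-alikes about, which are no part of the job. There is more than one size of the coupon; the one meant has the size given above.

How it is judged:
By the outcome, as a careful person would: the job done as asked, in the order asked, and still so for the second after the job is handed in, with the robot touching nothing.
It also fails if it takes over 38 s, if anything falls off the work surface, if the arm or the gripper's body presses on something with over 40 N, if the wrist force passes 120 N, or if a joint passes its speed limit or range.

ROBOT

A 7-joint arm with a two-finger parallel gripper is mounted at the origin on the work surface. World frame = base frame: x ahead of the robot, y to its left, z up, the work surface at z = 0. Lengths are in mm, angles in rad, forces in N, time in s.
With the tool pointing down it reaches from about 400 to 850 mm from the base axis. Payload 4.5 kg.
Tool frame: the origin (TCP) lies at the very end of the fingers, on their centre line; the grasp point (between the pads) lies 19 mm behind it (robot.pinch_z is the distance from the TCP to the grasp point, in mm); z points along the fingers, y is the line along which they close (so a half turn about z gives the same grasp; the last joint's range is limited). The gripper opens to 88 mm and grips with 3 to 60 N. Pads are 18 mm wide; open, the fingers measure 123 mm over their backs; the gripper's body (75 mm by 187 mm) begins 45 mm behind the grasp point.
Start: joints at [1.178, 0.689, -0.195, 1.565, 0.157, 0.902, -0.215], TCP at [258.756, -568.946, 238.743] pointing down, gripper open.
Joint ranges: [-3.01, 3.01], [-0.46, 2.08], [-1.47, 1.51], [0.13, 2.56], [-1, 4.14], [0.04, 2.09], [-2.66, 2.66]. Speed limits (rad/s): [2.57, 2.57, 3.14, 3.14, 3.14, 3.14, 3.14].

INTERFACE

Orientations are given as a unit quaternion [w, x, y, z].
In Python, from rig import robot gives the robot as it stands.
- The arm moves only by the shell command python3 -m handwheel 'ROWS' [FORCE]. ROWS is JSON, a list of rows, each a list of 3 entries, a list of its own where there are three numbers: the shift along the world's x, y, z normalised to -1 to 1, where 1 is 0.15 m, then the turn, a rotation vector about the world's x, y, z normalised to -1 to 1, where 1 is 45 degrees, then the opening, from -1 (shut) to 1 (fully open), so that 0 is half open. A call has 1 to 20 rows; each row shifts and turns the commanded pose from where the row before left it; what a row does not reach is not made up. A row lasts 1/10 s, in which the tool goes at most 50 mm and 8.59 degrees, less where a joint would pass 70% of its speed; a pose out of reach is approached as far as the arm can. A call with a number of a shift or a turn outside -1 to 1 is refused whole. A call with a gripper value outside its range is refused whole. The fingers move at their own pace and stop on an object; FORCE is the grip in N (left out, the last holds). Time passes only in rows, so rows that do not move let the fingers close. It gives the time, the measured TCP pose, the force, the opening and the grip force at its end, in the units of the state.
- robot.get_obs(): the state, without advancing time (a new reading comes with each control period).
- robot.read_camera(name): name is "scene" or "top"; returns (picture, depth): 480x640x3 uint8, blue, green, red; 480x640 float32, mm along the optical axis (not along the pixel's ray), 0 where there is no reading.
- robot.get_calibration(name): a dict with "camera_matrix" (3x3 intrinsics, pixels), "distortion" ([k1, k2, p1, p2, k3] as OpenCV has them; the pictures are not rectified), "extrinsics" (4x4, takes a point from camera to world coordinates). Camera axes: x right, y down, z forward; pixel columns grow to the right and rows downward; lengths in mm; the calibration is good to about 2 mm. A picture is of the moment at which its call begins. get_calibration takes no time and is no camera call.
- robot.job_done(): hands the job in; it is judged then, once.
Trained networks look in the newest picture that a camera, given by its name, has taken for a name from the list of things; names that differ only in an ending like _2 or _b are one class to them, and where a whole thing is asked for, a point or a joint stands for the part that bears it (a point fixed in the world has none). Each returns a list of dicts, best first, with "conf" (0 to 1); they miss things now and then, are a little off and sometimes report something else, mostly with a low value. They report only what shows in the picture. A call takes as long as a camera call. They do not tell look-alikes from the thing itself.
- robot.spot_in(camera, label): "xyz" ([x, y, z] in mm, in the coordinates of the camera as it stood for that picture, good to about 4 mm: the middle of the surface that is visible of it).
- robot.masks_of(camera, label): "region" (480x640 bool, what is visible of it).
The state is a dict: "clock": time; "joint_pos": joint angles; "joint_vel": joint speeds; "joint_torque": joint torques, N m; "tool_pos": TCP position; "orientation": TCP orientation; "force": force on the tool from outside, world axes, zero at the start; "ft_torque": the same for the moment, N m; "width": opening from 0.0 (shut) to 1.0 (fully open); "finger_force": force on a finger pad.
Only numpy, scipy, OpenCV 4.12 (cv2) and the standard library are available. Lean on these libraries where they do the work, as an engineer would, in place of code of your own. Each camera call takes 0.05 s, during which the arm holds its last target. There are 200 camera calls.

## Working session

There is one attempt and no reset: what is moved stays moved. The work goes in short steps, Python scripts to look and compute and a shell command to move; the robot and the scene stay as the last step left them, time stands still between calls to the robot, and variables do not carry over. Pictures are saved under pics/ and viewed, at most 10 in all, crops included, and the job is handed in when it is done.

```bash
mkdir -p pics
python3 - <<'E'
from rig import robot
import cv2, numpy as np
for c in ("top","scene"):
    im,d=robot.read_camera(c); cv2.imwrite(f"pics/{c}0.png",im); np.save(f"pics/{c}0.npy",d)
    k=robot.get_calibration(c); print(c,np.round(k["camera_matrix"],1).tolist(),k["distortion"],np.round(k["extrinsics"],3).tolist())
    E=np.array(k["extrinsics"])
    for n in ("coupon","thumb_plate","clip_nose","stop_face","spare_coupon","fixture","hinge"):
        try:
            print(n,[(round(r["conf"],2),np.round(E[:3,:3]@r["xyz"]+E[:3,3]).tolist()) for r in robot.spot_in(c,n)[:3]])
        except Exception as e: print(n,e)
o=robot.get_obs(); print({k:np.round(v,3).tolist() for k,v in o.items()})
E
```

```text
top [[492.5, 0.0, 314.4], [0.0, 492.5, 242.9], [0.0, 0.0, 1.0]] [-0.00722818  0.          0.          0.          0.        ] [[-0.05, -0.978, 0.205, 290.347], [-0.999, 0.049, -0.008, 13.694], [-0.002, -0.205, -0.979, 1243.445], [0.0, 0.0, 0.0, 1.0]]
coupon [(0.91, [528.0, -70.0, 41.0]), (0.56, [477.0, 152.0, 21.0]), (0.56, [576.0, -303.0, 12.0])]
thumb_plate [(0.75, [523.0, -9.0, 44.0])]
clip_nose [(0.79, [525.0, -13.0, 42.0]), (0.46, [518.0, -63.0, 20.0])]
stop_face []
spare_coupon [(0.91, [561.0, -168.0, 30.0]), (0.52, [459.0, -147.0, 43.0])]
fixture [(0.72, [518.0, -62.0, 21.0])]
hinge [(0.66, [520.0, -64.0, 16.0])]
scene [[515.7, 0.0, 318.2], [0.0, 515.7, 244.5], [0.0, 0.0, 1.0]] [-0.1484639  0.         0.         0.         0.       ] [[-0.569, 0.61, -0.552, 1240.438], [0.822, 0.431, -0.372, 463.951], [0.011, -0.665, -0.747, 984.962], [0.0, 0.0, 0.0, 1.0]]
coupon [(0.67, [481.0, 156.0, 21.0]), (0.64, [529.0, -69.0, 38.0]), (0.54, [580.0, -304.0, 10.0])]
thumb_plate [(0.64, [524.0, -15.0, 42.0])]
clip_nose [(0.66, [526.0, -13.0, 42.0])]
stop_face [(0.44, [596.0, -84.0, 32.0])]
spare_coupon [(0.9, [569.0, -165.0, 32.0]), (0.68, [536.0, -70.0, 39.0])]
fixture [(0.81, [556.0, -43.0, 19.0])]
hinge [(0.9, [560.0, -42.0, 23.0]), (0.59, [717.0, 324.0, 90.0])]
{'clock': 0.8, 'joint_pos': [1.178, 0.689, -0.195, 1.565, 0.157, 0.902, -0.215], 'joint_vel': [-0.001, 0.0, 0.001, -0.0, -0.001, -0.002, -0.001], 'joint_torque': [0.0, -52.744, -1.267, -15.374, -0.052, -0.001, 0.0], 'tool_pos': [258.765, -568.952, 238.781], 'orientation': [0.0, 0.977, 0.212, 0.0], 'force': [0.023, 0.064, -0.496], 'ft_torque': [-0.007, 0.004, 0.045], 'finger_force': 0.0, 'width': 1.001}
```

View pics/top0.png

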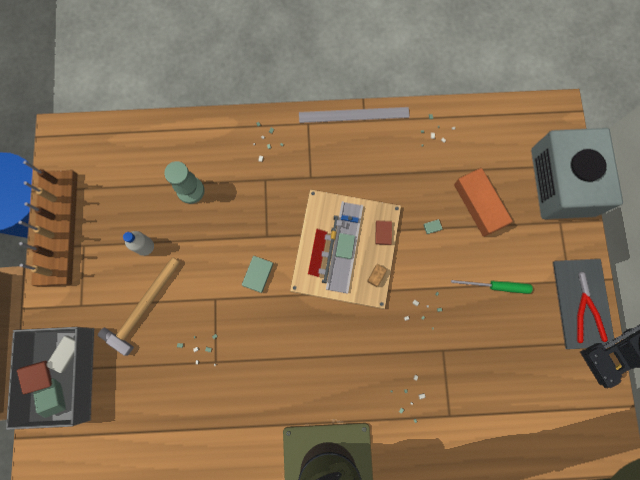

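View pics/scene0.png

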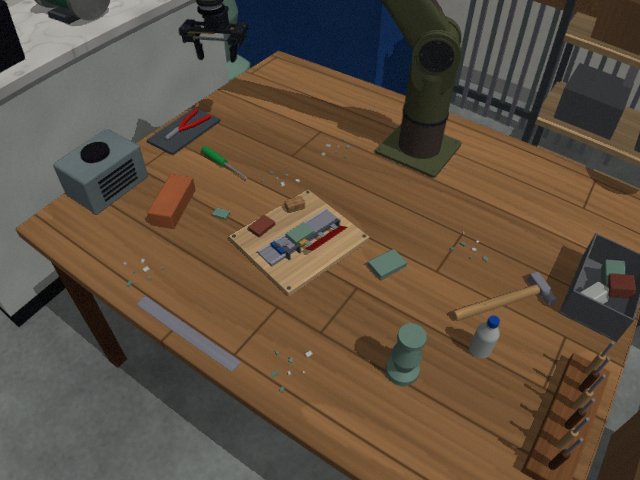

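The top view shows the fixture at about (347,249), with the channel running from (337,285) to (352,210). The target coupon is at (345,245), the red plate at (318,253) and the blue stop at (350,218). Next I'll fit the poses.

```bash
cat > h.py <<'E'
from rig import robot
import cv2, numpy as np
def proj(c,uv,z):
    k=robot.get_calibration(c);E=np.array(k["extrinsics"])
    p=cv2.undistortPoints(np.float64(uv).reshape(-1,1,2),np.array(k["camera_matrix"]),np.array(k["distortion"]))[:,0]
    r=np.c_[p,np.ones(len(p))]@E[:3,:3].T
    return (E[:3,3]+r*((z-E[2,3])/r[:,2])[:,None])[:,:2]
def pix(c,P):
    k=robot.get_calibration(c);E=np.linalg.inv(np.array(k["extrinsics"]))
    return cv2.projectPoints(np.float64(P),cv2.Rodrigues(E[:3,:3])[0],E[:3,3],np.array(k["camera_matrix"]),np.array(k["distortion"]))[0][:,0]
def tofix(xy,F): # F=(x,y,yaw)
    c,s=np.cos(F[2]),np.sin(F[2]); return (np.asarray(xy)-F[:2])@np.array([[c,-s],[s,c]])
def toworld(xy,F):
    c,s=np.cos(F[2]),np.sin(F[2]); return np.asarray(xy)@np.array([[c,s],[-s,c]])+F[:2]
E
python3 - <<'E'
from h import *
for c in ("top","scene"):
    im,d=robot.read_camera(c)
    def rect(m,z,n):
        m=m.astype(np.uint8); nn,l,st,_=cv2.connectedComponentsWithStats(m)
        if nn<2: print(n,'none'); return
        m=(l==1+st[1:,4].argmax()).astype(np.uint8)
        cs=max(cv2.findContours(m,0,cv2.CHAIN_APPROX_NONE)[0],key=len)[:,0]
        P=proj(c,cs,z); r=cv2.minAreaRect(P.astype(np.float32)); print(c,n,m.sum(),np.round(r[0],1),np.round(r[1],1),round(r[2],2),'box',np.round(cv2.boxPoints(r)).tolist())
    for n,z in (("fixture",18),("coupon",38),("spare_coupon",32),("thumb_plate",47)):
        for r in robot.masks_of(c,n)[:2]: rect(r["region"],z,n+" %.2f"%r["conf"])
    hsv=cv2.cvtColor(im,cv2.COLOR_BGR2HSV)
    box=np.zeros((480,640),bool); 
    u=pix(c,[[x,y,20] for x in (390,680) for y in (-210,70)]); a=u.min(0).astype(int);b=u.max(0).astype(int)
    box[a[1]:b[1],a[0]:b[0]]=1
    rect(box&(abs(hsv[...,0].astype(int)-112)<10)&(hsv[...,1]>140),36,'blue')
    rect(box&((hsv[...,0]<6)|(hsv[...,0]>174))&(hsv[...,1]>180),47,'red')
    crop=im[a[1]:b[1],a[0]:b[0]]; s=min(780/crop.shape[1],580/crop.shape[0]); print(a,s)
    cv2.imwrite(f"pics/{c}1.png",cv2.resize(crop,None,fx=s,fy=s,interpolation=cv2.INTER_CUBIC))
E
```

```text
top fixture 0.81 8732 [531.2 -77.2] [240.9 274.2] 76.2 box [[369.0, -161.0], [636.0, -227.0], [693.0, 7.0], [427.0, 73.0]]
top fixture 0.54 387 [ 566.3 -173. ] [40.7 63.2] 85.3 box [[533.0, -191.0], [596.0, -196.0], [599.0, -155.0], [536.0, -150.0]]
top coupon 0.80 722 [472.4 149. ] [56.4 81.3] 68.01 box [[424.0, 138.0], [500.0, 108.0], [521.0, 160.0], [445.0, 190.0]]
top coupon 0.59 334 [533.6 -72.9] [38.3 58.8] 77.38 box [[501.0, -85.0], [558.0, -98.0], [566.0, -61.0], [509.0, -48.0]]
top spare_coupon 0.74 310 [ 563.  -170.9] [35.2 57.2] 85.33 box [[533.0, -186.0], [590.0, -191.0], [593.0, -156.0], [536.0, -151.0]]
top thumb_plate 0.95 882 [532.4 -20.3] [ 66.4 156. ] 66.2 box [[448.0, -19.0], [590.0, -82.0], [617.0, -21.0], [474.0, 41.0]]
top blue 28 [603.2 -75.7] [17.7 10.5] 87.1 box [[598.0, -84.0], [608.0, -85.0], [609.0, -67.0], [598.0, -67.0]]
top red 451 [517.1  -2.3] [ 26.4 114.7] 76.5 box [[458.0, -2.0], [570.0, -28.0], [576.0, -3.0], [464.0, 24.0]]
[286 188] 4.957264957264957
scene fixture 0.91 6780 [534.8 -70.1] [249.5 278.6] 76.43 box [[370.0, -159.0], [641.0, -224.0], [700.0, 19.0], [429.0, 84.0]]
scene coupon 0.73 154 [ 598.3 -278.1] [34.5 45.3] 16.65 box [[575.0, -261.0], [588.0, -305.0], [621.0, -295.0], [608.0, -251.0]]
scene coupon 0.62 648 [496.9 161.8] [61.7 84.2] 66.93 box [[446.0, 150.0], [524.0, 117.0], [548.0, 174.0], [470.0, 207.0]]
scene spare_coupon 0.17 834 [543.4 442.3] [122.4  49. ] 2.24 box [[481.0, 464.0], [483.0, 415.0], [606.0, 420.0], [604.0, 469.0]]
scene thumb_plate 0.79 569 [532.4 -16. ] [ 54.6 156.1] 67.94 box [[450.0, -12.0], [594.0, -71.0], [615.0, -20.0], [470.0, 39.0]]
scene blue 72 [604.8 -84.7] [44.9 14.5] 77.69 box [[593.0, -105.0], [607.0, -108.0], [617.0, -64.0], [602.0, -61.0]]
scene red 216 [ 5.162e+02 -1.000e-01] [ 15.6 121.6] 76.7 box [[455.0, 6.0], [574.0, -22.0], [577.0, -6.0], [459.0, 22.0]]
[219 184] 4.957264957264957
```

View pics/top1.png

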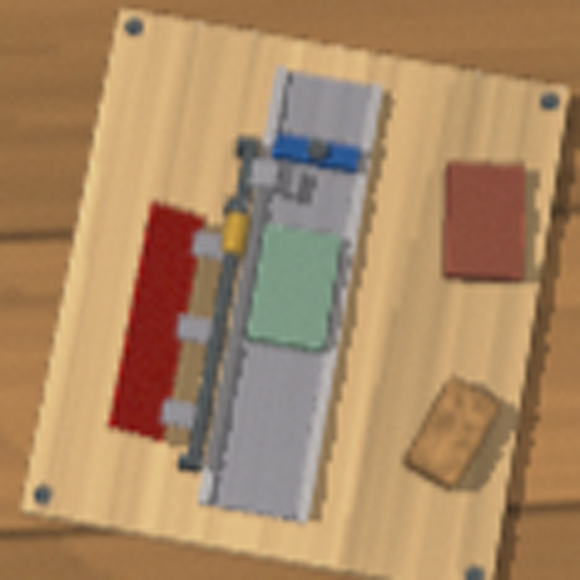

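The zoomed crop shows, in crop pixels:
- **Channel:** near end at (203,505)–(312,520), far end at (280,68)–(383,88).
- **Coupon:** its rear edge runs along (248,340)–(327,348).
- **Blue stop:** its near edge runs along (273,158)–(358,170).

The plate is free on the left and the pushing side is clear.

Run:
```python
from h import *
def q(pts,z): return proj("top",np.array(pts)/4.957+[286,188]-0.4,z)
ch=q([(203,505),(312,520),(280,68),(383,88)],28)
n=(ch[0]+ch[1])/2;f=(ch[2]+ch[3])/2;d=f-n
print('chan',ch.round(1).tolist(),'len',np.linalg.norm(d),'yaw',np.arctan2(d[1],d[0]))
for F in [np.r_[547.1,-73.3,-0.235], np.r_[(n+f)/2+15*d/np.linalg.norm(d),-0.235]]:
    print('F',F.round(3))
    for nm,p in (('chan',ch),('coupon',q([(262,226),(345,234),(248,340),(327,348)],38)),('stop near top',q([(273,158),(358,170)],37)),('red',q([(153,203),(204,216),(162,440),(109,427)],47)),('board',q([(121,10),(570,87),(22,512)],18))):
        print(nm,tofix(p,F).round(1).tolist())
    print('start',toworld([[-60,31]],F))
```

```text
chan [[425.4, -20.6], [415.2, -74.5], [649.7, -73.0], [636.3, -125.5]] len 228.61863608653385 yaw -0.22788679303200876
F [ 5.471e+02 -7.330e+01 -2.350e-01]
chan [[-130.6, 22.9], [-128.0, -31.8], [99.7, 24.2], [98.9, -29.9]]
coupon [[13.0, 18.8], [16.6, -23.2], [-46.0, 15.5], [-42.8, -24.1]]
stop near top [[49.3, 19.5], [51.0, -24.1]]
red [[12.5, 74.9], [10.6, 48.5], [-104.9, 48.5], [-103.3, 75.5]]
board [[118.7, 111.7], [120.3, -126.1], [-149.6, 111.6]]
start [[495.96727207 -29.18147629]]
F [ 5.46274e+02 -7.67670e+01 -2.35000e-01]
chan [[-130.6, 26.4], [-128.0, -28.3], [99.7, 27.8], [98.9, -26.4]]
coupon [[13.0, 22.4], [16.6, -19.6], [-46.0, 19.1], [-42.8, -20.5]]
stop near top [[49.3, 23.1], [51.0, -20.6]]
red [[12.5, 78.5], [10.6, 52.0], [-104.9, 52.1], [-103.3, 79.0]]
board [[118.7, 115.3], [120.3, -122.5], [-149.6, 115.2]]
start [[495.14176538 -32.64883482]]
```

```bash
python3 -m handwheel '[[[0.12,0.276,0],[0,0,-0.065],0],[[0.12,0.276,0],[0,0,-0.065],0],[[0.12,0.276,0],[0,0,-0.065],0],[[0.12,0.276,0],[0,0,-0.065],0],[[0.12,0.276,0],[0,0,-0.065],0],[[0.12,0.276,0],[0,0,-0.065],0],[[0.12,0.276,0],[0,0,-0.065],0],[[0.12,0.276,0],[0,0,-0.065],0],[[0.12,0.276,0],[0,0,-0.065],0],[[0.12,0.276,0],[0,0,-0.065],0],[[0.12,0.276,0],[0,0,-0.065],0],[[0.12,0.276,0],[0,0,-0.065],0],[[0.12,0.276,0],[0,0,-0.065],0],[[0,0,0],[0,0,0],0],[[0,0,0],[0,0,0],0]]'
```

```text
clock: 2.8
tool_pos: [493.0, -29.6, 238.7]
orientation: [0.0, 0.993, -0.116, 0.0]
force: [-0.6, -0.9, 0.1]
width: 0.499
finger_force: 0.0
```

```bash
python3 -m handwheel '[[[0,-0.01,-0.22],[0,0,0],0],[[0,0,-0.22],[0,0,0],0],[[0,0,-0.22],[0,0,0],0],[[0,0,-0.22],[0,0,0],0],[[0,0,-0.22],[0,0,0],0],[[0,0,0],[0,0,0],0],[[0,0,0],[0,0,0],0]]'
python3 - <<'E'
from h import *
o=robot.get_obs();print(o["tool_pos"],tofix(o["tool_pos"][:2],np.r_[546.5,-75.5,-.233]))
out=[]
for c in("top","scene"):
    im,d=robot.read_camera(c); u=pix(c,[[x,y,20] for x in (410,640) for y in (-150,60)]);a=u.min(0).astype(int);b=u.max(0).astype(int)
    out.append(cv2.resize(im[a[1]:b[1],a[0]:b[0]],(400,400),interpolation=cv2.INTER_CUBIC));print(a,b)
cv2.imwrite("pics/c2.png",np.hstack(out))
E
```

```text
clock: 3.5
tool_pos: [492.2, -33.9, 74.1]
orientation: [0.0, 0.993, -0.119, -0.0]
force: [0.3, 0.4, 0.6]
width: 0.502
finger_force: 0.0
[492.24573353 -33.93877776  74.10257894] [-62.38459413  27.91098421]
[290 204] [378 297]
[248 197] [368 287]
```

View pics/c2.png

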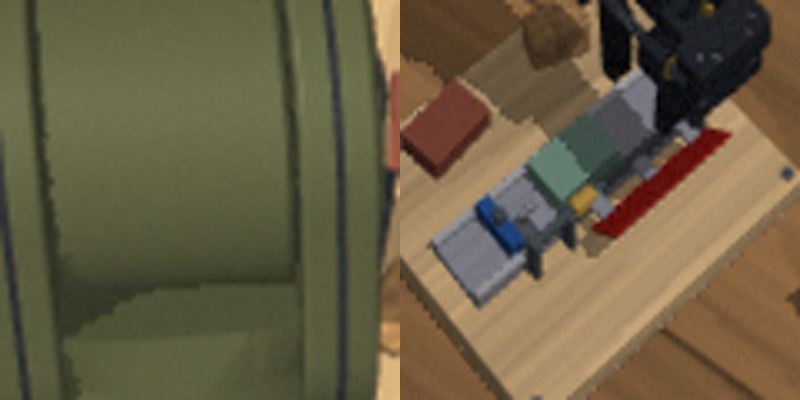

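The scene view shows both fingers above and behind the coupon, and the coupon hasn't moved. The top view is blocked by the arm. I'll centre the tool sideways, lower it partway, and overlay the predicted fingertip positions.

```bash
python3 -m handwheel '[[[0.005,0.02,-0.06],[0,0,0],0],[[0,0,-0.06],[0,0,0],0],[[0,0,0],[0,0,0],0],[[0,0,0],[0,0,0],0]]'
cat > look.py <<'E'
from h import *
import sys
F=np.r_[546.5,-75.5,-.233]
o=robot.get_obs();t=o["tool_pos"];print(t.round(1),tofix(t[:2],F).round(1),np.round(o["force"],1))
im,d=robot.read_camera("scene")
a,b=np.array([240,175]),np.array([370,275]);s=6
big=cv2.resize(im[a[1]:b[1],a[0]:b[0]],None,fx=s,fy=s,interpolation=cv2.INTER_CUBIC)
f=tofix(t[:2],F)
def poly(P,col): cv2.polylines(big,[(((pix("scene",P)-a+.5)*s)).astype(int)],True,col,1)
sq=lambda x0,x1,y0,y1,z:[[*toworld([x,y],F),z] for x,y in((x0,y0),(x1,y0),(x1,y1),(x0,y1))]
w=o["width"]*88
for sg in(1,-1):
    y=f[1]+sg*(w/2+8.75); poly(sq(f[0]-9,f[0]+9,y-8.75,y+8.75,t[2]),(0,255,255))
poly(sq(-130,100,-22,22,24),(255,0,255)); poly(sq(-45,15,-20,20,38),(255,255,0)); poly(sq(50,50.1,-22,22,37),(0,255,0))
cv2.imwrite(f"pics/{sys.argv[1]}.png",big)
E
python3 look.py l1
```

```text
clock: 4.0
tool_pos: [493.3, -29.2, 55.6]
orientation: [0.0, 0.993, -0.118, -0.0]
force: [-0.7, -0.5, -0.1]
width: 0.501
finger_force: 0.0
[493.3 -29.2  55.6] [-62.4  32.8] [-0.7 -0.5 -0.1]
```

View pics/l1.png

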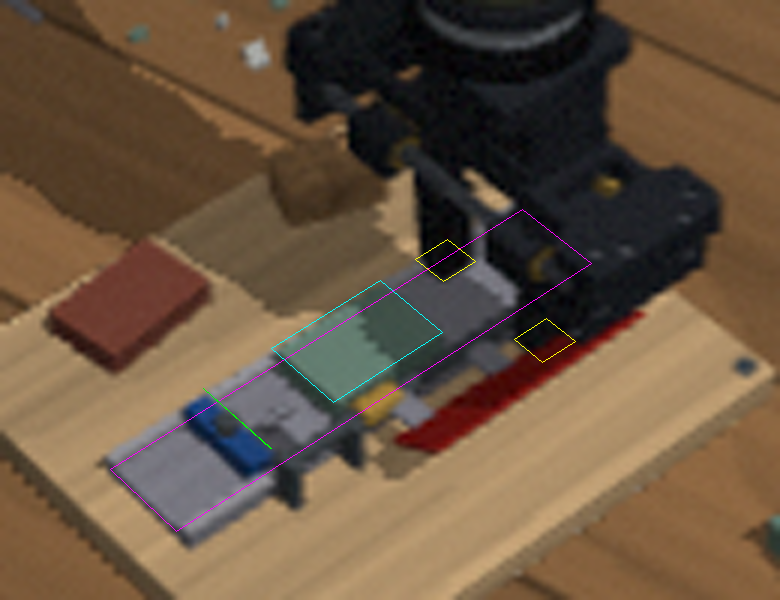

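The overlay matches the fingers and the scene to within about 3 mm. The pusher is behind the coupon and the other finger is over the plate. Now I'll press down.

```bash
python3 -m handwheel '[[[0,0,-0.04],[0,0,0],0],[[0,0,-0.04],[0,0,0],0],[[0,0,-0.03],[0,0,0],0],[[0,0,0],[0,0,0],0],[[0,0,0],[0,0,0],0]]'; python3 -m handwheel '[[[0,0,-0.03],[0,0,0],0],[[0,0,-0.02],[0,0,0],0],[[0,0,0],[0,0,0],0],[[0,0,0],[0,0,0],0],[[0,0,0],[0,0,0],0]]'
python3 look.py l2
```

```text
clock: 4.55
tool_pos: [493.9, -29.0, 39.3]
orientation: [-0.0, 0.993, -0.118, 0.0]
force: [1.1, 1.3, 5.3]
width: 0.498
finger_force: 2.0
clock: 5.05
tool_pos: [493.7, -29.9, 32.3]
orientation: [0.0, 0.993, -0.119, 0.0]
force: [0.0, -0.7, 7.4]
width: 0.501
finger_force: 3.7
[493.7 -29.9  32.3] [-61.9  32.2] [ 0.  -0.7  7.4]
```

View pics/l2.png

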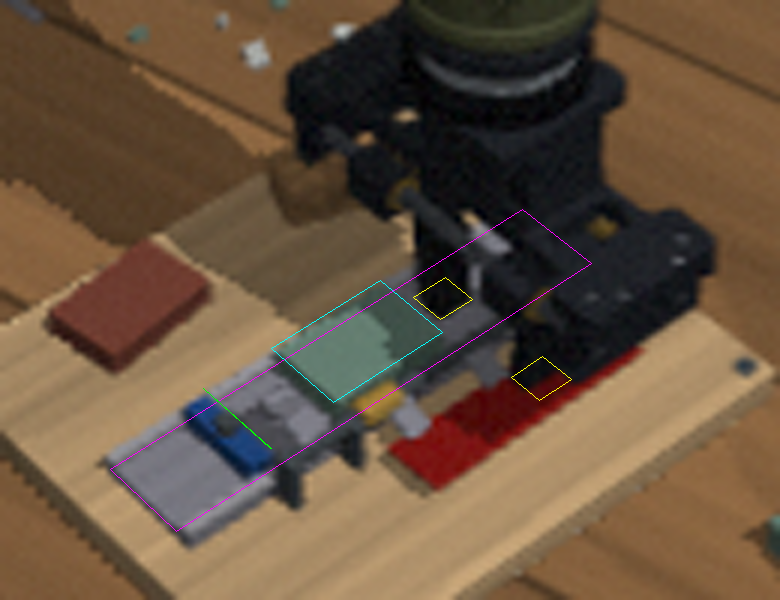

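The plate is pressed nearly level at about 7.4 N, and the pusher is down in the channel behind the coupon. Now I'll push along the channel.

```bash
python3 -m handwheel '[[[0.026,-0.0062,-0.003],[0,0,0],0],[[0.026,-0.0062,0],[0,0,0],0],[[0.026,-0.0062,0],[0,0,0],0],[[0.026,-0.0062,0],[0,0,0],0],[[0,0,0],[0,0,0],0]]'; python3 -m handwheel '[[[0.026,-0.0062,0],[0,0,0],0],[[0.026,-0.0062,0],[0,0,0],0],[[0.026,-0.0062,0],[0,0,0],0],[[0.026,-0.0062,0],[0,0,0],0],[[0.013,-0.0031,0],[0,0,0],0],[[0,0,0],[0,0,0],0],[[0,0,0],[0,0,0],0]]'
python3 look.py l3
```

```text
clock: 5.6
tool_pos: [504.4, -32.9, 31.2]
orientation: [0.0, 0.993, -0.118, -0.005]
force: [-6.4, 0.7, 8.8]
width: 0.496
finger_force: 4.2
clock: 6.3
tool_pos: [521.7, -37.0, 31.1]
orientation: [0.0, 0.993, -0.118, -0.005]
force: [-5.8, 0.5, 8.8]
width: 0.501
finger_force: 4.4
[521.7 -37.   31.1] [-33.   31.7] [-5.8  0.5  8.8]
```

View pics/l3.png

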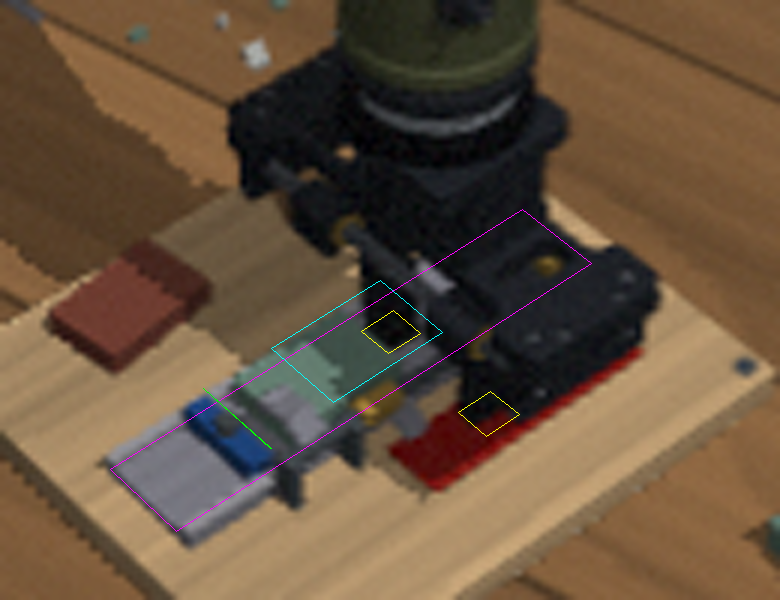

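The coupon is sliding under the lifted nose and still has roughly 10–14 mm to go. I'll close the gap slowly and watch the force.

```bash
python3 -m handwheel '[[[0.019,-0.0046,0],[0,0,0],0],[[0.019,-0.0046,0],[0,0,0],0],[[0.013,-0.0031,0],[0,0,0],0],[[0,0,0],[0,0,0],0],[[0,0,0],[0,0,0],0]]'; python3 -m handwheel '[[[0.013,-0.0031,0],[0,0,0],0],[[0,0,0],[0,0,0],0],[[0,0,0],[0,0,0],0]]'; python3 -m handwheel '[[[0.013,-0.0031,0],[0,0,0],0],[[0,0,0],[0,0,0],0],[[0,0,0],[0,0,0],0]]'
```

```text
clock: 6.85
tool_pos: [529.2, -38.8, 31.1]
orientation: [0.0, 0.993, -0.118, -0.005]
force: [-6.6, 0.6, 7.9]
width: 0.497
finger_force: 4.4
clock: 7.15
tool_pos: [531.0, -39.3, 31.1]
orientation: [0.0, 0.993, -0.118, -0.005]
force: [-6.7, 0.7, 8.6]
width: 0.497
finger_force: 4.5
clock: 7.45
tool_pos: [532.9, -39.7, 31.1]
orientation: [0.0, 0.993, -0.118, -0.005]
force: [-7.7, 1.6, 8.3]
width: 0.506
finger_force: 4.5
```

```bash
python3 -m handwheel '[[[0.013,-0.0031,0],[0,0,0],0],[[0,0,0],[0,0,0],0],[[0,0,0],[0,0,0],0]]'; python3 -m handwheel '[[[0.01,-0.0024,0],[0,0,0],0],[[0,0,0],[0,0,0],0],[[0,0,0],[0,0,0],0]]';  python3 look.py l4
```

```text
clock: 7.75
tool_pos: [533.4, -39.8, 31.0]
orientation: [0.0, 0.993, -0.118, -0.007]
force: [-10.4, 1.8, 10.8]
width: 0.499
finger_force: 6.1
clock: 8.05
tool_pos: [533.4, -39.9, 31.0]
orientation: [0.0, 0.993, -0.118, -0.008]
force: [-11.9, 3.5, 12.9]
width: 0.499
finger_force: 7.2
[533.4 -39.9  31. ] [-20.9  31.7] [-11.9   3.5  12.9]
```

View pics/l4.png

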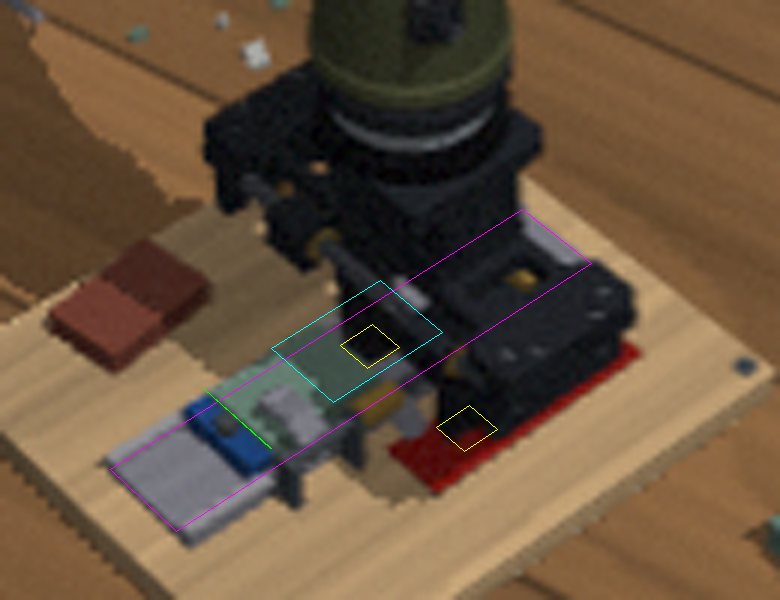

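The coupon has stalled against the blue stop: the tool no longer moves and the push force is rising. The picture shows its front at the stop and the nose above it. I'll back off 5 mm with the plate still held, lift straight up and come away.

```bash
python3 -m handwheel '[[[-0.02,0.0048,0],[0,0,0],0],[[-0.02,0.0048,0],[0,0,0],0],[[-0.01,0.0024,0],[0,0,0],0],[[0,0,0],[0,0,0],0],[[0,0,0],[0,0,0],0],[[0,0,0.02],[0,0,0],0],[[0,0,0.02],[0,0,0],0],[[0,0,0.02],[0,0,0],0],[[0,0,0.03],[0,0,0],0],[[0,0,0.04],[0,0,0],0],[[0,0,0.06],[0,0,0],0],[[0,0,0.1],[0,0,0],0],[[0,0,0.3],[0,0,0],0],[[0,0,0.3],[0,0,0],0],[[0,0,0.3],[0,0,0],0],[[0,0,0],[0,0,0],0]]'; python3 -m handwheel '[[[-0.08,-0.3,0],[0,0,0],0],[[-0.08,-0.3,0],[0,0,0],0],[[-0.08,-0.3,0],[0,0,0],0],[[-0.08,-0.3,0],[0,0,0],0],[[-0.08,-0.3,0],[0,0,0],0],[[-0.08,-0.3,0],[0,0,0],0],[[-0.08,-0.3,0],[0,0,0],0],[[0,0,0],[0,0,0],0],[[0,0,0],[0,0,0],0]]'
python3 - <<'E'
from h import *
out=[]
for c in("top","scene"):
    im,d=robot.read_camera(c); u=pix(c,[[x,y,25] for x in (440,640) for y in (-140,40)]);a=u.min(0).astype(int);b=u.max(0).astype(int)
    out.append(cv2.resize(im[a[1]:b[1],a[0]:b[0]],(400,400),interpolation=cv2.INTER_CUBIC))
    F=np.r_[546.5,-75.5,-.233]
    for n in ("coupon","spare_coupon"):
        for r in robot.masks_of(c,n)[:3]:
            P=proj(c,np.argwhere(r["region"])[:,::-1],38); print(c,n,round(r["conf"],2),r["region"].sum(),tofix(P.mean(0),F).round(1))
cv2.imwrite("pics/c5.png",np.hstack(out))
E
```

```text
clock: 9.7
tool_pos: [537.8, -39.5, 215.8]
orientation: [-0.0, 0.993, -0.118, 0.006]
force: [0.9, -0.4, -0.8]
width: 0.501
finger_force: 0.0
clock: 10.6
tool_pos: [448.9, -354.9, 209.2]
orientation: [-0.0, 0.993, -0.12, -0.001]
force: [-0.6, 0.4, -0.4]
width: 0.499
finger_force: 0.0
top coupon 0.59 689 [-123.9  201. ]
top coupon 0.56 160 [  74.1 -208.2]
top coupon 0.53 311 [19.2 -1.9]
top spare_coupon 0.75 395 [ 37.3 -88. ]
top spare_coupon 0.39 361 [17.4 -1.5]
top spare_coupon 0.17 354 [ -42.7 -403.3]
scene coupon 0.62 234 [18.2  1.7]
scene coupon 0.58 684 [-103.1  220.4]
scene coupon 0.56 145 [  97.2 -185. ]
scene spare_coupon 0.54 278 [ 43.9 -78.2]
```

View pics/c5.png

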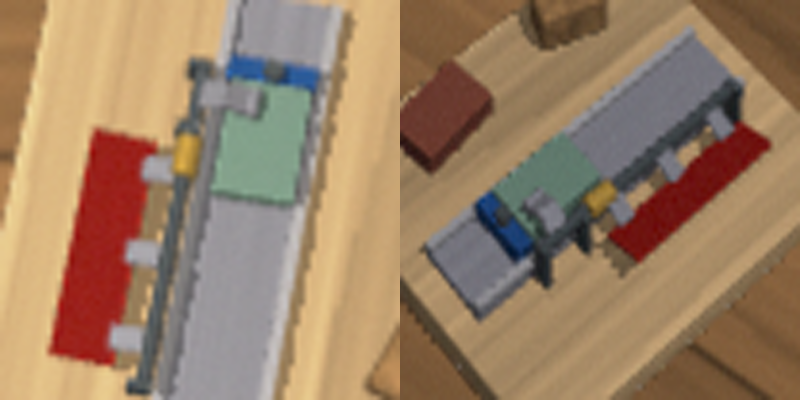

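The pictures show the coupon flush against the blue stop with the nose closed on top. The plate is up, and the spare coupon and cork block haven't moved. Handing in.

```bash
python3 -c "
from rig import robot
print(robot.job_done())"
```

```text
the job is handed in; nothing more can be done
None
```

I pushed the grey-green coupon under the lifted nose until it butted against the blue end stop, let the clip shut on top of it, moved the arm clear and handed the job in at about 11 s; no verdict was shown.

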